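Close the hold-down strap of a tile glue-up jig

TASK

Close the tile jig: lift the slotted steel strap, swing it about the tall headed bolt it hangs loosely on, and drop its slot over the short bolt so that it lies flat on the board across the tile. Then slide the small thick steel collar over the short bolt until it sits flat on the strap, and let go. Leave the other things on the bench where they are.

Things in the scene. Friction and masses are not known exactly. Their poses are not given: they have to be found in the camera images.
- jig: Plywood glue-up board fixed to the bench, 210 x 230 mm, top face 22 mm above the bench, with a dark green glazed tile (108 mm square) sunk 1 mm below its top face. Origin: on the bench plane under the tile's centre; z up. The board reaches from -75 to +135 mm along its x and +-115 mm along its y. The two bolts stand at y = +90 mm (tall) and y = -90 mm (short), both at x = 0. It does not move. The strap starts swung out over the +x part of the board.
- tall_bolt (a point): Axis of the tall headed bolt at the board's top face (22 mm above the bench). Shank 12 mm diameter, 44 mm from the board to the underside of the hexagon head; head 24 mm across, 8 mm thick. The strap's round hole is loose around the shank: the strap can be lifted up to 38 mm and swung freely but cannot come off.
- short_bolt (a point): Axis of the short bolt at the board's top face (22 mm above the bench). 12 mm diameter, no head, top 30 mm above the board, its last 4 mm tapered to 7 mm diameter. 180 mm from the tall bolt.
- strap: Loose flat steel strap 225 x 40 x 6 mm, about 0.35 kg, with an upright grip tab. Origin: axis of its round 16 mm hole, on its underside; x runs along the strap to the slot, z up; it reaches from x = -20 to +205 mm. It starts flat on the board, origin on the tall bolt's axis, swung 0.6 to 1.5 rad (counter-clockwise from above) away from the line to the short bolt.
- tab (a point): Middle of the top edge of the strap's upright steel tab: 90 mm from the hole along the strap's x (near the centre of mass), 42 mm above the strap's underside. The tab is 12 mm thick (along strap y), 44 mm long (along strap x) and stands 36 mm high above the strap's upper face.
- slot (a point): Centre of the strap's closed slot, on the underside, 180 mm from the hole along the strap's x. The slot is 26 mm long (along the strap) and 16 mm wide.
- collar: Loose thick steel collar (spacer), 34 mm outside diameter, 15 mm bore, 20 mm high, about 0.11 kg, standing upright on the bench on the left or right of the board. Origin: centre of its underside, z up along the bore.
- flat_ring: Bystander: thin flat steel ring, 60 mm outside, 32 mm bore, 8 mm thick. Not the collar. Origin: centre of underside.
- jar: Bystander: small white jar, 44 mm diameter, 55 mm high. Origin: centre of underside.
- offcut: Bystander: wooden offcut 50 x 32 x 20 mm. Origin: centre of underside.
There are look-alikes about, which are no part of the job. Of the things that look like the collar, take the one that is farthest from the robot's base at the start.

How it is judged:
On the way, in this order (a step that is already met when the one before it is completed fails the run):
1. the strap lies flat on the board with its slot over the short bolt, released (horizontal distance between slot and short_bolt below 0.007 m and z of each of slot, strap in the frame of jig below 0.0245 m and angle between strap's own z axis and vertical below 0.03 rad and horizontal distance between strap and tall_bolt below 0.005 m and contact force between the fingers and strap below 0.3 N), for 0.2 s.
2. the collar is around the short bolt, flat on the strap (horizontal distance between slot and short_bolt below 0.007 m and z of each of slot, strap in the frame of jig below 0.0245 m and angle between strap's own z axis and vertical below 0.03 rad and horizontal distance between strap and tall_bolt below 0.005 m and horizontal distance between collar and short_bolt below 0.004 m and z of collar in the frame of jig between 0.026 and 0.0305 m and angle between collar's own z axis and vertical below 0.06 rad), for 0.2 s.
At the end, for the whole second after the job is handed in: Strap flat on the board (within 2.5 mm, tilt < 0.03 rad), hole within 5 mm of the tall bolt, slot centre within 7 mm of the short bolt; collar centred on the short bolt within 4 mm, underside on the strap (26 to 30.5 mm above the bench), upright within 0.06 rad; both at rest (all of step 2 and linear speed of each of strap, collar below 0.01 m/s); the robot touches nothing.
It fails at once if another thing on the bench is moved by more than 30 mm (distance of any of flat_ring, jar, offcut from where it was at the start of the episode above 0.03 m).
It also fails if it takes over 61 s, if anything falls off the work surface, if the arm or the gripper's body presses on something with over 40 N, if the wrist force passes 120 N, or if a joint passes its speed limit or range.

ROBOT

A 6-joint arm with a two-finger parallel gripper is mounted at the origin on the work surface. World frame = base frame: x ahead of the robot, y to its left, z up, the work surface at z = 0. Lengths are in m, angles in rad, forces in N, time in s.
With the tool pointing down it reaches from about 0.375 to 0.925 m from the base axis. Payload 5.7 kg.
Tool frame: the origin (TCP) lies midway between the tips of the shut fingers; the grasp point (between the pads) lies 19 mm behind it; z points along the fingers, x is the direction in which the jaws open and shut, and the axes are right-handed (so a half turn about z gives the same grasp; the last joint's range is limited). The gripper opens to 88 mm and grips with 3 to 60 N. Pads are 20 mm wide; open, the fingers measure 115 mm over their backs; the gripper's body (75 mm by 178 mm) begins 61 mm behind the grasp point.
Start: joints at [1.098, 0.359, 1.51, -0, 1.272, -0.115], TCP at [0.21, 0.562, 0.195] pointing down, gripper open.
Joint ranges: [-2.97, 2.97], [-1.01, 2.36], [0.21, 2.38], [-0.96, 4.11], [0.2, 2.71], [-2.98, 2.98]. Speed limits (rad/s): [2.39, 2.39, 3.14, 3.14, 3.14, 3.14].

INTERFACE

Orientations are given as a unit quaternion [x, y, z, w].
In Python, from bench import move_ptp, servo_line, goto_joints, move_gripper, sleep, inverse_kinematics, capture, PlanningError, close_job, spot_in, silhouettes, current_clock, current_joint_pos, current_qvel, current_joint_torque, current_position, current_orientation, current_force, current_torque, current_finger_gap gives the robot as it stands. Calls block until the motion is done:
- move_ptp(position, orientation): joint-space move of the TCP to a pose.
- servo_line(position, orientation=None, rate=0.15, contact_N=None): straight line of the TCP; orientation=None keeps the orientation; rate is the mean speed in m/s. With contact_N (N) it stops when the force on the tool has changed by that much, and returns True; else False.
- goto_joints(angles): joint-space move.
- move_gripper(opening): finger opening in m; the grip force is fixed at half the most; returns when the fingers have stopped.
- sleep(seconds).
- inverse_kinematics(position, orientation): joint angles nearest the present ones, or None.
- capture(name): name is "scene" or "top"; returns a dict with "image" (420x560x3 uint8, blue, green, red), "range_z" (420x560 float32, m along the optical axis (not along the pixel's ray), 0 where there is no reading), "intrinsics" (3x3 intrinsics, pixels), "R" (3x3) and "t" (3): a world point X has camera coordinates R X + t. Camera axes: x right, y down, z forward; pixel columns grow to the right and rows downward; lengths in m; the calibration is good to about 2 mm. A picture is of the moment at which its call begins.
A pose or a line that the arm cannot do raises PlanningError and nothing moves.
- close_job(): hands the job in, once; it reports no verdict.
Trained networks look in the newest picture that a camera, given by its name, has taken for a name from the list of things; names that differ only in an ending like _2 or _b are one class to them, and where a whole thing is asked for, a point or a joint stands for the part that bears it (a point fixed in the world has none). Each returns a list of dicts, best first, with "conf" (0 to 1); they miss things now and then, are a little off and sometimes report something else, mostly with a low value. They report only what shows in the picture. A call takes as long as a camera call. They do not tell look-alikes from the thing itself.
- spot_in(camera, query): "xy" ([column, row] in pixels, amid what is visible of it).
- silhouettes(camera, query): "region" (420x560 bool, what is visible of it) and "xy" ([column, row] in pixels, amid what is visible of it).
Readings, each from a call of its own:
- current_clock(): time.
- current_joint_pos(): joint angles.
- current_qvel(): joint speeds.
- current_joint_torque(): joint torques, N m.
- current_position(): TCP position.
- current_orientation(): TCP orientation.
- current_force(): force on the tool from outside, world axes, zero at the start.
- current_torque(): the same for the moment, N m.
- current_finger_gap(): finger opening in m.
Only numpy, scipy, OpenCV 4.12 (cv2) and the standard library are available. Lean on these libraries where they do the work, as an engineer would, in place of code of your own. Each camera call takes 0.05 s, during which the arm holds its last target.

## Working session

There is one attempt and no reset: what is moved stays moved. The work goes in short steps, each a Python script; the robot and the scene stay as the last script left them, time stands still between calls to the robot, and variables do not carry over. Pictures are saved under pics/ and viewed, and the job is handed in when it is done.

```bash
ls; mkdir -p pics; python3 - <<'E'
from bench import *
import cv2,numpy as np,pickle
D={}
for c in ["scene","top"]:
    d=capture(c);D[c]=d;cv2.imwrite(f"pics/{c}0.png",d["image"])
    print(c,d["intrinsics"].tolist(),(-d["R"].T@d["t"]).round(3),d["R"].round(3).tolist())
    for q in ["jig","strap","tab","slot","collar","flat_ring","jar","offcut","tall_bolt","short_bolt"]:
        try: print(q,[(np.round(s["xy"],1).tolist(),round(s["conf"],2)) for s in spot_in(c,q)])
        except Exception as e: print(q,e)
pickle.dump(D,open("d0.pkl","wb"));print(current_clock())
E
```

```text
pics
scene [[387.79399260128037, 0.0, 283.5516796104254], [0.0, 387.79399260128037, 213.50157876447443], [0.0, 0.0, 1.0]] [0.945 0.47  0.526] [[-0.734, 0.679, -0.023], [0.415, 0.422, -0.806], [-0.537, -0.601, -0.592]]
jig [([284.4, 251.3], 0.62)]
strap [([290.7, 234.4], 0.91), ([406.9, 355.2], 0.53)]
tab [([290.3, 236.3], 0.79)]
slot [([288.0, 236.9], 0.87)]
collar [([444.8, 300.4], 0.83), ([410.8, 256.0], 0.67), ([445.9, 265.4], 0.55)]
flat_ring [([176.6, 189.1], 0.7)]
jar [([406.8, 357.1], 0.75)]
offcut [([220.5, 169.9], 0.68)]
tall_bolt [([288.5, 248.4], 0.91)]
short_bolt [([285.5, 250.1], 0.76)]
top [[450.79466465459325, 0.0, 288.5160364466198], [0.0, 450.79466465459325, 215.38654104549587], [0.0, 0.0, 1.0]] [0.364 0.018 1.09 ] [[-0.002, -0.999, 0.033], [-0.987, -0.003, -0.158], [0.158, -0.033, -0.987]]
jig [([274.8, 216.6], 0.76)]
strap [([274.4, 213.5], 0.62)]
tab [([269.5, 209.8], 0.85)]
slot [([271.8, 210.3], 0.95)]
collar [([160.7, 290.6], 0.54), ([147.6, 253.6], 0.51), ([186.8, 273.7], 0.47)]
flat_ring [([413.0, 191.8], 0.58)]
jar []
offcut [([406.2, 245.4], 0.84), ([143.6, 256.3], 0.61)]
tall_bolt [([276.4, 218.6], 0.89)]
short_bolt [([274.8, 219.6], 0.94), ([405.9, 244.5], 0.69)]
1.1
```

View pics/scene0.png

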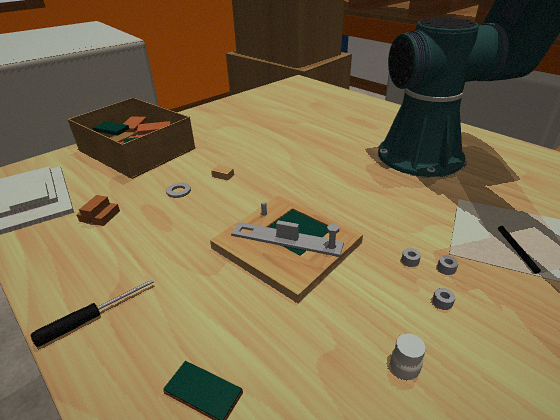

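View pics/top0.png

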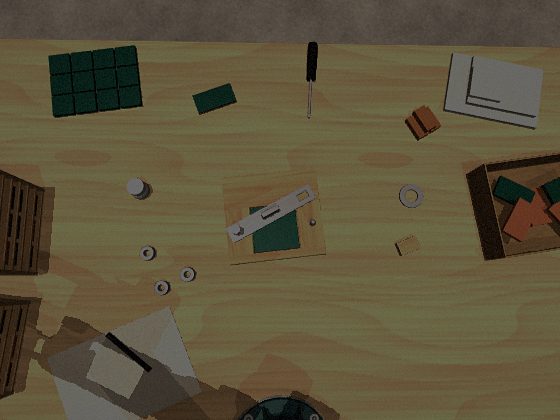

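The scene and top views show the board in the middle, with the tall bolt at top px (236,230) and the short bolt at (312,222). The strap's slot end is near (303,193). Three collar-like rings are on the left at top px (148,253), (188,274) and (162,287). In the scene view they are at (444,299), (411,257) and (447,265). The flat ring at (412,196) is clearly bigger.

```bash
cat > h.py <<'E'
import numpy as np,cv2
from bench import *
def pc(d):
    K=d["intrinsics"];z=d["range_z"];v,u=np.mgrid[:z.shape[0],:z.shape[1]]
    C=np.stack([(u-K[0,2])/K[0,0]*z,(v-K[1,2])/K[1,1]*z,z],-1)
    P=(C-d["t"])@d["R"]; P[z<=0]=np.nan
    return P
def ray(d,uv,h):
    K=d["intrinsics"];r=np.array([(uv[0]-K[0,2])/K[0,0],(uv[1]-K[1,2])/K[1,1],1.])@d["R"]
    o=-d["R"].T@d["t"];return o+r*(h-o[2])/r[2]
def proj(d,X):
    c=d["R"]@np.asarray(X)+d["t"];p=d["intrinsics"]@c;return p[:2]/p[2]
E
python3 - <<'E'
import pickle
from h import *
D=pickle.load(open("d0.pkl","rb"))
for c in D:
    d=D[c];P=pc(d)
    print(c)
    B=P[...,2]
    # rings
    pts=P[(B>0.012)&(B<0.026)]
    for g,b in [((0,0),0)]: pass
    m=((B>0.0125)&(B<0.03)).astype(np.uint8)
    n,l,s,ct=cv2.connectedComponentsWithStats(m)
    for i in range(1,n):
        if s[i,4]>25 :
            q=P[l==i];print(s[i,:],ct[i].round(1),np.nanmedian(q,0).round(4),np.ptp(q,0).round(3))
    img=d["image"]
    if c=="top":
        cv2.imwrite("pics/t_crop.png",cv2.resize(img[225:305,130:205],None,fx=7,fy=7,interpolation=cv2.INTER_CUBIC))
        cv2.imwrite("pics/t_jig.png",cv2.resize(img[165:270,215:335],None,fx=5.5,fy=5.5,interpolation=cv2.INTER_CUBIC))
    else:
        cv2.imwrite("pics/s_jig.png",cv2.resize(img[190:305,205:370],None,fx=4.5,fy=4.5,interpolation=cv2.INTER_CUBIC))
        cv2.imwrite("pics/s_crop.png",cv2.resize(img[235:320,390:470],None,fx=6,fy=6,interpolation=cv2.INTER_CUBIC))
E
```

```text
scene
[109   5 123  22 317] [169.1  15.8] [-0.5884 -2.4692  0.0214] [1.029 0.054 0.017]
[343  19  69  14 199] [376.3  25.8] [-1.2738 -1.0892  0.0216] [0.04  0.52  0.017]
[235  32 107  17 355] [287.5  40.4] [-0.57   -1.1517  0.0214] [0.4   0.532 0.017]
[  0  50 147  32 585] [70.3 66.2] [ 0.4137 -1.6232  0.0214] [0.683 0.067 0.017]
[545  51  15   7  60] [552.4  54. ] [-1.2749 -0.0839  0.0213] [0.033 0.063 0.017]
[ 76 139 118  36 634] [138.1 156.7] [ 0.6148 -0.4879  0.0214] [0.258 0.276 0.017]
[380 140  13  10  60] [387.1 143.1] [ 0.0407 -0.0855  0.0203] [0.033 0.043 0.017]
[380 149  84  23 587] [423.  159.4] [0.0699 0.0519 0.019 ] [0.184 0.183 0.017]
[211 165  23  11 148] [222.1 169.8] [ 0.469  -0.3014  0.0181] [0.047 0.054 0.008]
[   0  167   58   50 1375] [ 25.9 189.5] [ 0.8724 -0.5807  0.0225] [0.152 0.201 0.017]
[ 210  196  153  102 7515] [286.  244.7] [0.5618 0.0415 0.0208] [0.235 0.252 0.017]
[ 76 200  42  21 348] [100.1 211.6] [ 0.7762 -0.3382  0.0188] [0.085 0.061 0.017]
[402 248  19  14 189] [411.3 254.7] [0.4009 0.2235 0.0181] [0.036 0.032 0.008]
[438 256  20  14 199] [447.9 
[... 1753 characters left out ...]
   4  18  30] [ 31.1 257.7] [0.435  0.5846 0.0155] [0.04  0.005 0.007]
[180 267  15  15 138] [187.  274.1] [0.3961 0.2208 0.0188] [0.033 0.032 0.01 ]
[154 281  15  14 141] [160.9 287.5] [0.3661 0.2794 0.0194] [0.03  0.032 0.013]
[107 334  13  14  39] [113.3 340.1] [0.2466 0.3846 0.0135] [0.029 0.029 0.005]
[ 11 342   5  19  29] [ 13.3 350.3] [0.2239 0.6055 0.0166] [0.04  0.008 0.008]
[121 344  18  19  51] [129.4 353.1] [0.2174 0.347  0.0141] [0.04  0.04  0.007]
[  6 363   7  23  40] [  9.  373.4] [0.176  0.611  0.0149] [0.048 0.009 0.008]
[139 362  11  10  31] [143.7 365.9] [0.1887 0.314  0.0142] [0.019 0.023 0.004]
[242 399  78  21 772] [281. 411.] [0.0871 0.0003 0.0148] [0.045 0.174 0.017]
```

View pics/t_crop.png

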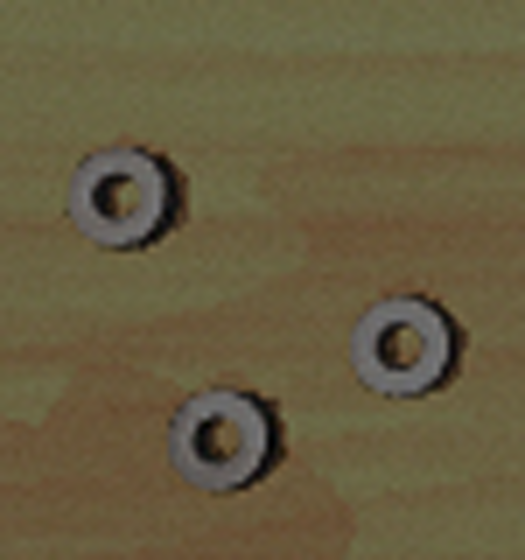

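View pics/t_jig.png

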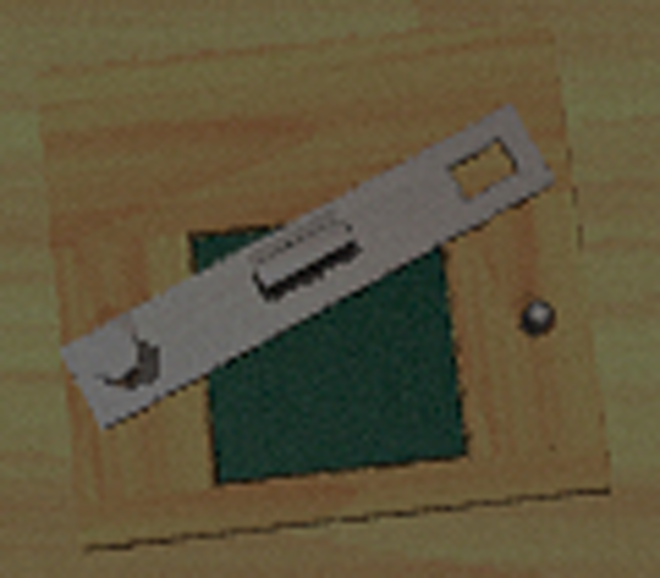

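View pics/s_jig.png

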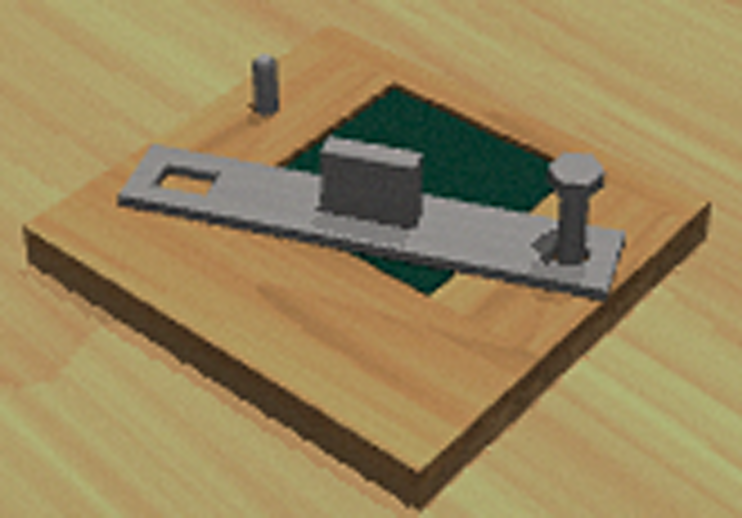

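```bash
python3 - <<'E'
import pickle
from h import *
D=pickle.load(open("d0.pkl","rb"))
for c in D:
    d=D[c];P=pc(d);B=P[...,2]
    roi=(abs(P[...,0]-.54)<.17)&(abs(P[...,1]-.02)<.17)
    m=roi&(B>0.017)&(B<0.033)
    r=cv2.minAreaRect(P[m][:,:2].astype(np.float32)*1000)
    print(c,"board",r)
    for nm,lo,hi in [("tall",.066,.085),("shortish",.046,.056),("tab",.057,.066)]:
        mm=(roi&(B>lo)&(B<hi)).astype(np.uint8)
        n,l,s,ct=cv2.connectedComponentsWithStats(mm)
        for i in range(1,n):
            if s[i,4]>3:
                q=P[l==i];print(nm,s[i,4],ct[i].round(1),q.mean(0).round(4),((q.min(0)+q.max(0))/2).round(4))
    # strap top
    hsv=cv2.cvtColor(d["image"],cv2.COLOR_BGR2HSV)
    mm=roi&(B>.0245)&(B<.034)&(hsv[...,1]<60)
    r=cv2.minAreaRect(P[mm][:,:2].astype(np.float32)*1000);print("strap",r,np.median(B[mm]))
    # tile
    mm=roi&(B<.03)&(hsv[...,0]>55)&(hsv[...,0]<100)&(hsv[...,1]>90)
    r=cv2.minAreaRect(P[mm][:,:2].astype(np.float32)*1000);print("tile",r,np.median(B[mm]))
    s=silhouettes(c,"strap");
    q=P[s[0]["region"]&roi];print("sil",cv2.minAreaRect(q[:,:2].astype(np.float32)*1000),len(q))
E
```

```text
scene board ((537.54150390625, 19.86298370361328), (213.59976196289062, 233.12832641601562), 6.48709774017334)
tall 102 [332.4 228.4] [0.5    0.1077 0.0715] [0.4982 0.1068 0.0703]
shortish 18 [263.1 203.8] [ 0.5205 -0.0703  0.0491] [ 0.5201 -0.0702  0.0493]
shortish 91 [286.9 229.4] [0.5458 0.0317 0.0511] [0.5427 0.0304 0.0511]
shortish 27 [331.6 237.1] [0.5016 0.1085 0.0515] [0.4999 0.1074 0.0513]
tab 123 [286.9 224.2] [0.5437 0.0296 0.0616] [0.5426 0.0291 0.0607]
tab 14 [333.5 233.8] [0.5012 0.1122 0.0616] [0.4986 0.1117 0.0619]
strap ((523.380126953125, 14.495620727539062), (90.4537582397461, 226.04225158691406), 28.51256561279297) 0.02669912720658811
tile ((508.4062805175781, 16.948017120361328), (107.36986541748047, 107.4440689086914), 6.266543865203857) 0.019630855607823506
sil ((525.9891967773438, 15.41229248046875), (86.14927673339844, 226.13160705566406), 29.88155174255371) 1896
top board ((535.987548828125, 20.047439575195312), (210.64378356933594, 230.1774444580078), 6.585062026977539)
tall 77 [235. 229.] [0.4955 0.1056 0.0731] [0.4957 0.1058 0.0726]
shortish 18 [312.3 221.7] [ 0.516  -0.0722  0.0503] [ 0.5157 -0.0717  0.0502]
tab 99 [269.7 210.9] [0.539  0.0274 0.0626] [0.5392 0.0277 0.0618]
strap ((517.4150390625, 11.524284362792969), (93.90245819091797, 224.45001220703125), 29.026885986328125) 0.027564823740173612
tile ((506.1467590332031, 16.474853515625), (106.14537811279297, 106.8885726928711), 6.23225212097168) 0.020401014233950833
sil ((541.858642578125, 25.127708435058594), (42.841590881347656, 221.89073181152344), 29.61321258544922) 1328
```

The choices for "collar" in the top image are (147,253), (187,274) and (161,287). From both cameras their distances to the base are 0.55, 0.456 and 0.463 m. The crop shows (147,253) is a thick small ring like its two twins, so I'll use that one, at about (0.448, 0.318). The flat ring at (412,196) is ruled out by its size. The strap is swung about 23° from the bolt line, less than the stated 0.6 rad, but both cameras agree on it. I'll grip the tab first.

```bash
cat >> h.py <<'E'
from scipy.spatial.transform import Rotation as Ro
def down(a):
    c,s=np.cos(a),np.sin(a)
    return Ro.from_matrix(np.array([[c,s,0],[s,-c,0],[0,0,-1]])).as_quat()
def shot(tag,c,box=None,f=1):
    d=capture(c);im=d["image"]
    if box: x0,y0,x1,y1=box;im=im[y0:y1,x0:x1]
    cv2.imwrite(f"pics/{tag}.png",cv2.resize(im,None,fx=f,fy=f,interpolation=cv2.INTER_CUBIC));return d
TALL=np.array([.4962,.1063]);SHORT=np.array([.5165,-.0725])
E
python3 - <<'E'
from h import *
print(Ro.from_quat(current_orientation()).as_matrix().round(2).tolist(),current_force().round(2) if hasattr(current_force(),'round') else current_force())
th=np.radians(-60.4);tab=np.array([.5408,.0283])
q=down(th+np.pi/2)
for k in (0,np.pi):
    qq=down(th+np.pi/2+k);print(k,inverse_kinematics([*tab,.09],qq))
js=[(inverse_kinematics([*tab,.09],down(th+np.pi/2+k)),k) for k in (0,np.pi)]
js=[(abs(j[5]),k) for j,k in js if j is not None];k=min(js)[1]
q=down(th+np.pi/2+k)
move_ptp([*tab,.14],q);move_gripper(.045)
servo_line([*tab,.075],q,rate=.2)
d=shot("t1","top",(200,150,350,280),5);shot("s1","scene",(180,120,400,310),3.6)
print(k,current_clock(),current_force())
E
```

```text
[[0.35, 0.94, -0.0], [0.94, -0.35, -0.0], [-0.0, -0.0, -1.0]] [ 0.43  0.45 -0.29]
0 [-7.52933464e-02  3.96516712e-01  1.75450407e+00 -4.44089210e-16
  9.90571868e-01 -5.91910805e-01]
3.141592653589793 [-7.52933464e-02  3.96516712e-01  1.75450407e+00 -4.44089210e-16
  9.90571868e-01  2.54968185e+00]
0 4.8417 [ 0.07121461 -0.75386006  0.02473461]
```

View pics/t1.png

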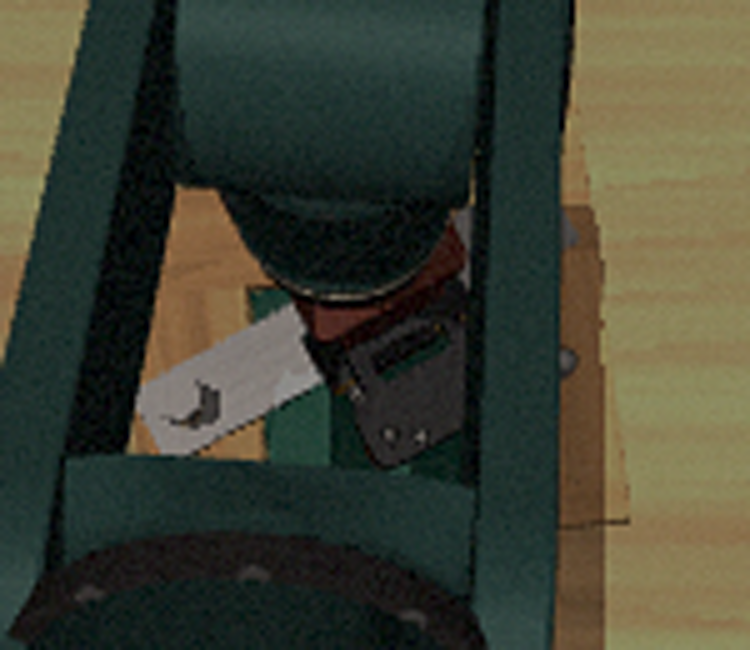

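View pics/s1.png

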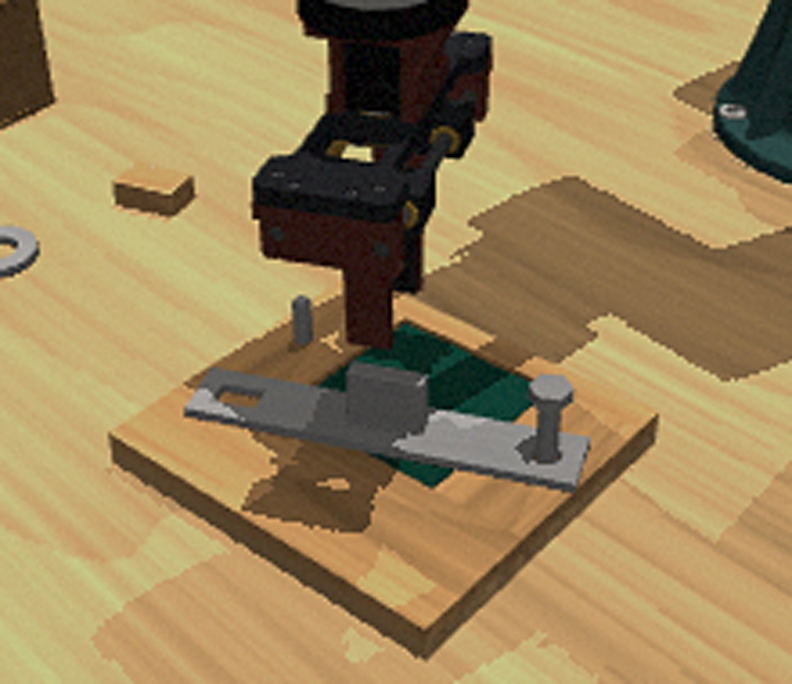

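```bash
python3 - <<'E'
import pickle
from h import *
d=pickle.load(open("d0.pkl","rb"))["scene"]
x=np.array([np.cos(np.radians(29.6)),np.sin(np.radians(29.6)),0]);y=np.array([x[1],-x[0],0])
p=np.array([.5408,.0283,.075])
for o in (.0225,.036):
  for s in (-.01,.01): print(o,s,(proj(d,p+o*x+s*y)-[180,120])*3.6)
print(current_finger_gap(), current_position())
for s in (-.022,.022): print("tab end",(proj(d,[.5408+s*y[0],.0283+s*y[1],.064])-[180,120])*3.6)
E
```

```text
0.0225 -0.01 [392.1938775  380.21139728]
0.0225 0.01 [355.86762259 373.74644877]
0.036 -0.01 [384.53079609 395.7616006 ]
0.036 0.01 [347.74205044 389.09429176]
0.04500341837728538 [0.54202718 0.02819097 0.07624264]
tab end [426.08194627 375.26835641]
tab end [348.47068271 361.61897087]
```

```bash
python3 - <<'E'
from h import *
print(current_position(),current_orientation(),current_clock())
d=shot("s2","scene",(250,150,330,260),7)
P=pc(d)
for r in range(195,222,2):
    print(r,[P[r,c].round(3).tolist() for c in (278,284,292)])
E
```

```text
[0.54202718 0.02819097 0.07624264] [9.66827147e-01 2.55429258e-01 1.01788930e-03 3.55009414e-04] 4.8417
195 [[0.574, 0.041, 0.15], [0.601, 0.088, 0.184], [0.522, 0.022, 0.116]]
197 [[0.575, 0.042, 0.146], [0.569, 0.051, 0.147], [0.52, 0.02, 0.11]]
199 [[0.575, 0.042, 0.142], [0.568, 0.05, 0.143], [0.52, 0.02, 0.105]]
201 [[0.574, 0.041, 0.137], [0.568, 0.05, 0.138], [0.418, -0.088, -0.002]]
203 [[0.573, 0.039, 0.131], [0.568, 0.05, 0.134], [0.444, -0.06, 0.019]]
205 [[0.573, 0.039, 0.126], [0.567, 0.049, 0.128], [0.45, -0.054, 0.019]]
207 [[0.574, 0.04, 0.123], [0.568, 0.049, 0.125], [0.457, -0.047, 0.021]]
209 [[0.573, 0.039, 0.118], [0.567, 0.048, 0.119], [0.458, -0.046, 0.016]]
211 [[0.573, 0.039, 0.113], [0.567, 0.048, 0.115], [0.466, -0.038, 0.019]]
213 [[0.572, 0.038, 0.108], [0.569, 0.05, 0.112], [0.472, -0.032, 0.02]]
215 [[0.573, 0.038, 0.104], [0.568, 0.049, 0.106], [0.478, -0.026, 0.02]]
217 [[0.504, -0.042, 0.02], [0.494, -0.034, 0.019], [0.482, -0.021, 0.02]]
219 [[0.505, -0.041, 0.016], [0.5, -0.027, 0.02], [0.487, -0.016, 0.019]]
221 [[0.548, 0.008, 0.06], [0.54, 0.018, 0.061], [0.492, -0.011, 0.02]]
```

View pics/s2.png

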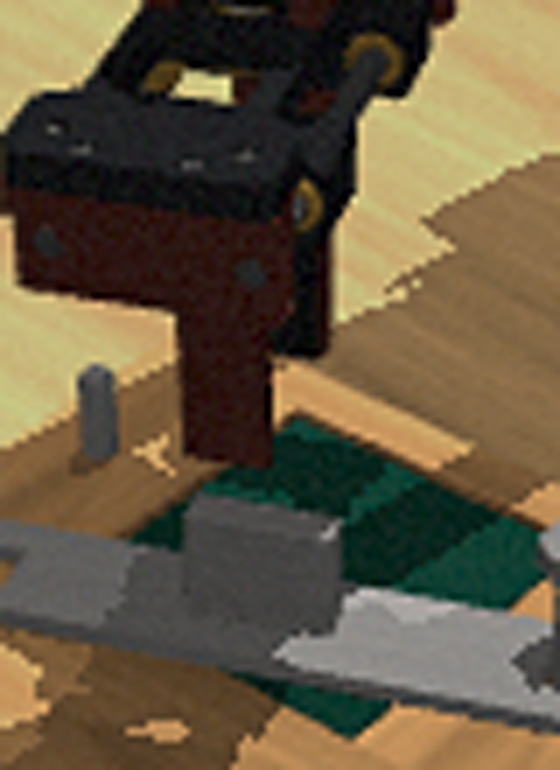

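The scene camera shows the finger tips at z≈0.10 with the TCP reading 0.076, at a 45 mm gap. I'll check how tip height changes with opening before descending.

```bash
python3 - <<'E'
from h import *
for g in (.02,.03):
    move_gripper(g)
    d=capture("scene");P=pc(d)
    q=P[(abs(P[...,0]-.545)<.06)&(abs(P[...,1]-.035)<.05)&(P[...,2]>.066)]
    print(g,current_finger_gap(),current_position(),np.percentile(q[:,2],[0,1,2,5]),q[q[:,2]<np.percentile(q[:,2],3)].mean(0),current_clock())
    cv2.imwrite(f"pics/s3_{int(g*1000)}.png",cv2.resize(d["image"][150:260,250:330],None,fx=6,fy=6))
E
```

```text
0.02 0.019834979461873146 [0.54077206 0.02831247 0.07496181] [0.10148874 0.11268141 0.12384134 0.19624123] [0.54947154 0.03693896 0.11858377] 5.5333
0.03 0.030144016706090522 [0.54079749 0.028316   0.07498672] [0.10061206 0.11177626 0.12188548 0.19028597] [0.54987663 0.03766447 0.11723739] 5.9833
```

View pics/s3_20.png

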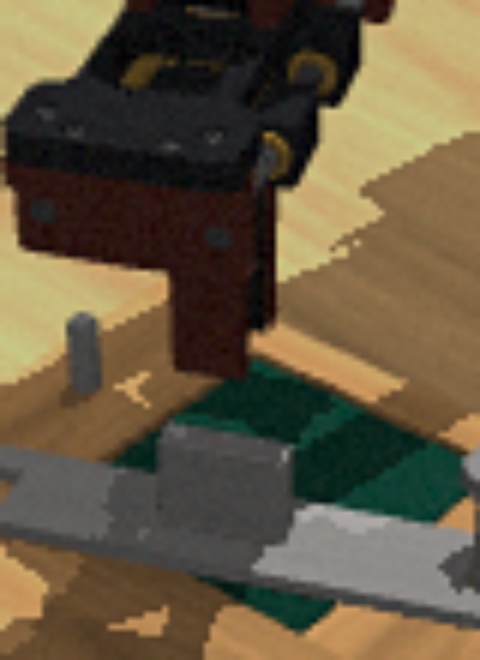

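```bash
python3 - <<'E'
from h import *
p=current_position()
r=servo_line([.5408,.0283,.034],rate=.1,contact_N=4)
d=capture("scene");P=pc(d)
print(r,current_position(),current_force(),current_clock())
cv2.imwrite("pics/s4.png",cv2.resize(d["image"][160:270,240:340],None,fx=6,fy=6,interpolation=cv2.INTER_CUBIC))
E
```

```text
False [0.54118502 0.02828473 0.03432226] [ 0.1161017   0.52840909 -1.01155215] 6.5917
```

View pics/s4.png

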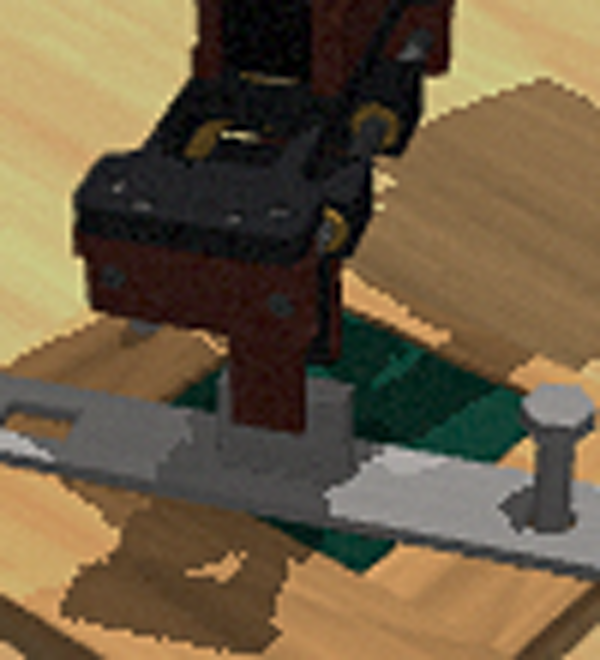

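```bash
python3 - <<'E'
from h import *
d=capture("scene");P=pc(d)
for r in range(222,246,2): print(r,P[r,284].round(3).tolist(),P[r,292].round(3).tolist(), d["range_z"][r,284].round(3))
# top tip proj
x=np.array([np.cos(np.radians(29.6)),np.sin(np.radians(29.6)),0])
p=np.array([.5408,.0283,0])
for z in (.034,.045,.06):print(z,proj(d,p+[0,0,z]+.029*x))
E
```

```text
222 [0.562, 0.042, 0.084] [0.493, -0.01, 0.018] 0.725
224 [0.562, 0.042, 0.079] [0.537, 0.037, 0.063] 0.727
226 [0.562, 0.041, 0.073] [0.54, 0.04, 0.061] 0.732
228 [0.562, 0.041, 0.069] [0.541, 0.041, 0.057] 0.734
230 [0.563, 0.042, 0.065] [0.541, 0.041, 0.052] 0.736
232 [0.548, 0.026, 0.043] [0.543, 0.043, 0.049] 0.766
234 [0.548, 0.025, 0.037] [0.541, 0.041, 0.042] 0.77
236 [0.548, 0.025, 0.032] [0.541, 0.041, 0.037] 0.773
238 [0.549, 0.026, 0.027] [0.541, 0.041, 0.032] 0.775
240 [0.553, 0.03, 0.028] [0.54, 0.04, 0.026] 0.77
242 [0.557, 0.034, 0.027] [nan, nan, nan] 0.766
244 [0.559, 0.037, 0.025] [0.549, 0.049, 0.026] 0.764
0.034 [283.33471337 243.37539883]
0.045 [283.20290122 239.02494499]
0.06 [283.01940005 232.96849737]
```

By depth the tips stand about 27 mm above the reported TCP, so stated and seen tool geometry disagree. I'll probe slowly downward with a contact guard to settle it.

```bash
python3 - <<'E'
from h import *
r=servo_line([.5408,.0283,.0095],rate=.04,contact_N=4)
print(r,current_position(),current_force(),current_clock())
d=shot("s5","scene",(240,160,340,270),6)
E
```

```text
False [0.54081813 0.02829242 0.00940596] [ 0.28023894 -0.47685319  0.5202612 ] 7.4
```

View pics/s5.png

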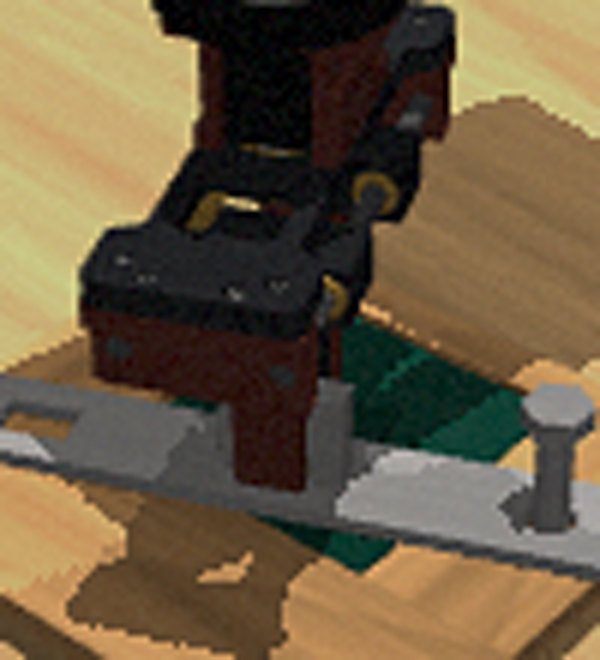

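Confirmed: the TCP reading went below the strap's top face without contact. The real tips are about 26 mm behind the nominal TCP, at z≈0.036 now, while the lateral position matches. Tips now straddle the tab, so I'll grip and lift.

```bash
python3 - <<'E'
from h import *
move_gripper(0.0)
print(current_finger_gap(),current_position(),current_force())
p=current_position()
r=servo_line([p[0],p[1],p[2]+.012],rate=.06)
print(current_finger_gap(),current_position(),current_force(),current_clock())
d=shot("s6","scene",(200,150,360,290),5)
E
```

```text
0.01171779507305236 [0.54087353 0.02828217 0.00970239] [-0.7627541  -0.94529563  1.68541732]
0.011889602946209436 [0.54128174 0.02825444 0.02218629] [ 0.18482514  0.76791212 -2.44856292] 8.225
```

View pics/s6.png

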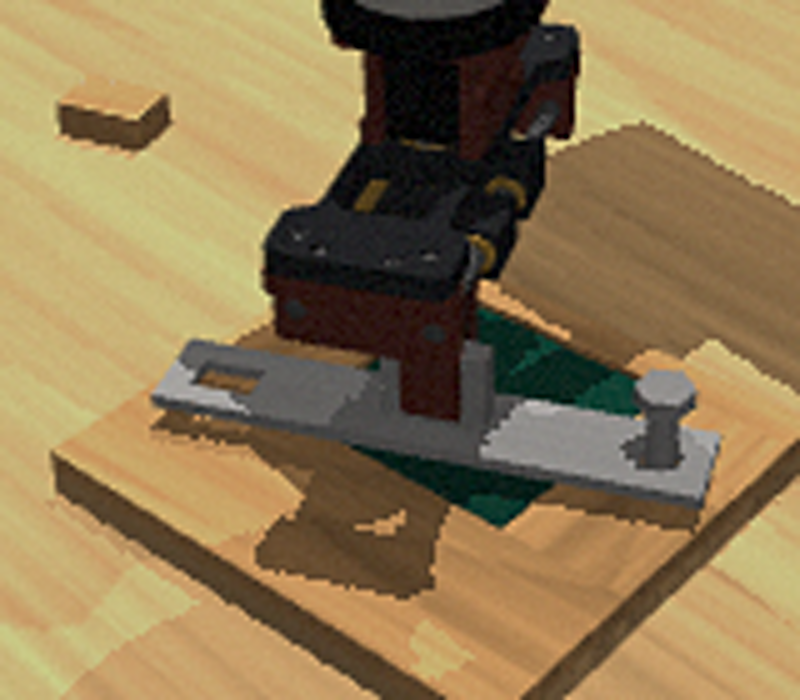

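The picture shows the strap lifted level about 12 mm, with its shadow even under both ends and the tab held in the fingers. Next I'll lift to 34 mm and swing.

```bash
python3 - <<'E'
from h import *
p0=np.array([.5408,.0283]);th0=np.radians(-60.4);z=.0436
servo_line([*p0,z],rate=.06)
print(current_position(),current_force())
v=SHORT-TALL;D=np.arctan2(v[1],v[0])-th0;print(np.degrees(D))
n=5
for i in range(1,n+1):
    a=D*i/n;R=np.array([[np.cos(a),-np.sin(a)],[np.sin(a),np.cos(a)]])
    xy=TALL+R@(p0-TALL)
    servo_line([*xy,z],down(th0+a+np.pi/2),rate=.06)
    print(current_position().round(4),current_force().round(1),current_finger_gap())
print(current_clock())
shot("t7","top",(200,150,350,280),5);shot("s7","scene",(200,130,360,280),5)
E
```

```text
[0.54117344 0.02826181 0.04407965] [ 0.2306958  -0.34944453 -2.40868214]
-23.1226783900594
[0.5338 0.025  0.0433] [-0.4  0.1 -2.9] 0.011827160255199063
[0.5276 0.0222 0.0435] [-0.4 -0.1 -3.4] 0.011722811616351447
[0.521  0.02   0.0436] [ 0.5  0.  -3.7] 0.011907739232656922
[0.514  0.0183 0.0436] [ 0.2 -0.6 -2.8] 0.011712756663672035
[0.5069 0.0171 0.0436] [ 0.4  0.  -3.8] 0.012225058404453882
10.1667
```

View pics/t7.png

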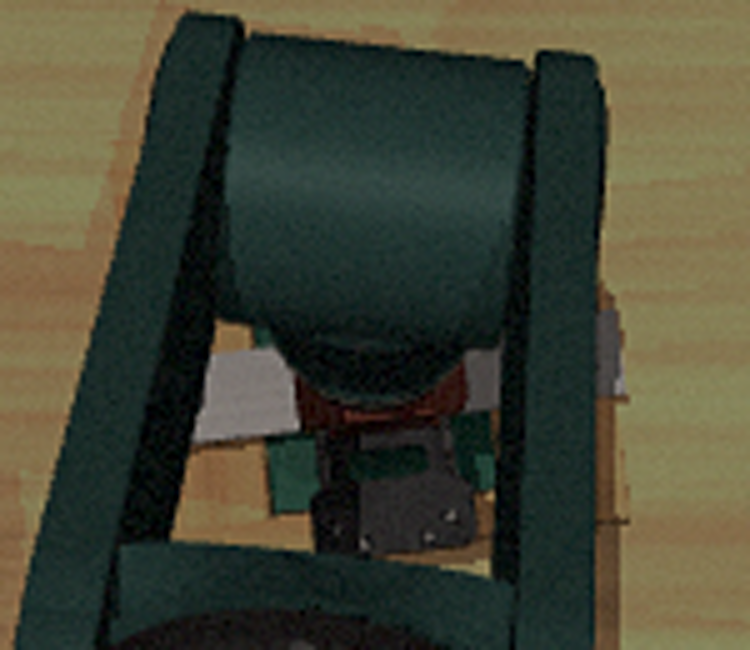

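View pics/s7.png

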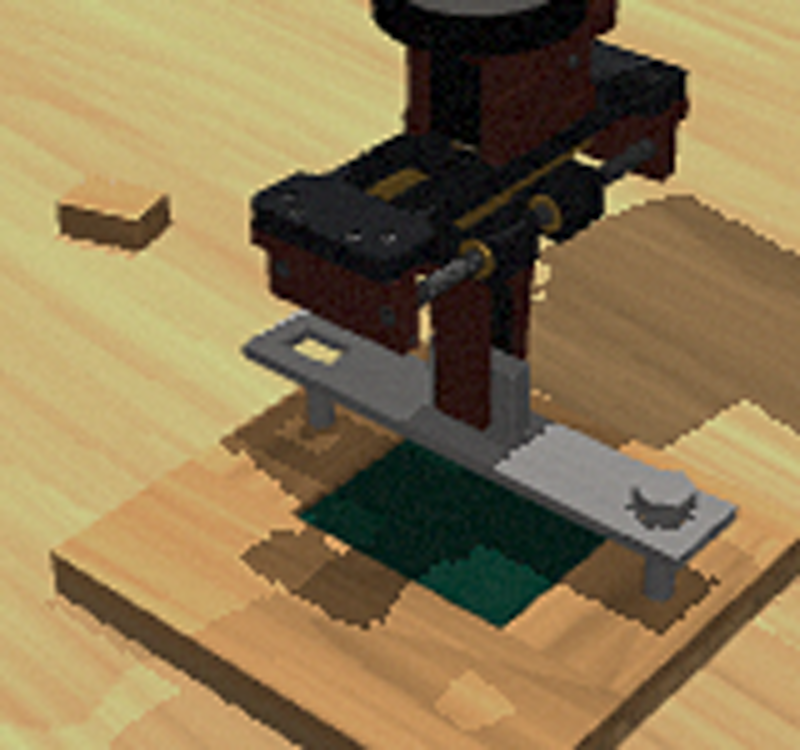

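```bash
python3 - <<'E'
import pickle
from h import *
D0=pickle.load(open("d0.pkl","rb"))
d=capture("scene");P=pc(d);B=P[...,2]
s=silhouettes("scene","strap");print([ (x["conf"],x["xy"]) for x in s])
hsv=cv2.cvtColor(d["image"],cv2.COLOR_BGR2HSV)
m=s[0]["region"]&(B>.056)&(B<.068)
q=P[m];r=cv2.minAreaRect(q[:,:2].astype(np.float32)*1000);print(r,np.median(q,0),len(q))
print(ray(d,(263.4,199.6),.062))
im=d["image"].copy()
for X,c in [((*SHORT,.052),(0,0,255)),((*SHORT,.022),(0,0,255)),((*TALL,.022),(255,0,0)),((*TALL,.074),(255,0,0))]:
    u=proj(d,X);cv2.circle(im,tuple(np.round(u).astype(int)),1,c,-1);print(u)
im2=np.hstack([cv2.resize(im[180:250,240:360],None,fx=6,fy=6,interpolation=cv2.INTER_CUBIC)]);cv2.imwrite("pics/s8.png",im2)
# sharp crop initial short bolt
cv2.imwrite("pics/s0b.png",cv2.resize(D0["scene"]["image"][190:260,250:350],None,fx=8,fy=8,interpolation=cv2.INTER_NEAREST))
print(current_clock())
E
```

```text
[(0.84, [299.0, 213.7])]
((509.2596435546875, 14.297882080078125), (42.74467849731445, 226.35321044921875), 6.956636905670166) [0.51326227 0.03764653 0.06051069] 1185
[ 0.52143166 -0.06724096  0.062     ]
[263.81170783 201.54932814]
[264.53090614 212.76474077]
[331.80079915 246.99714337]
[333.21379714 226.07755783]
10.3667
```

View pics/s8.png

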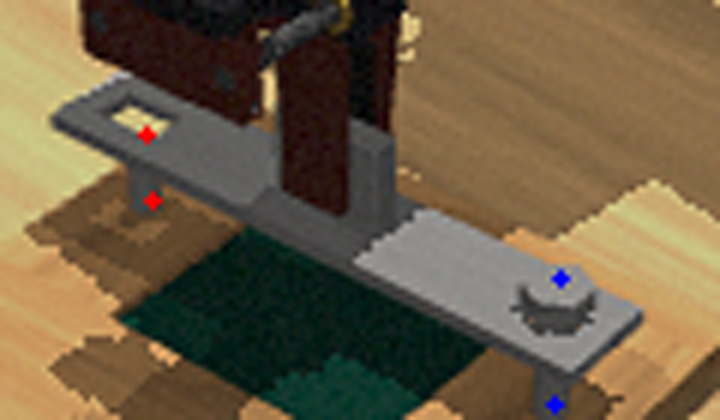

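View pics/s0b.png

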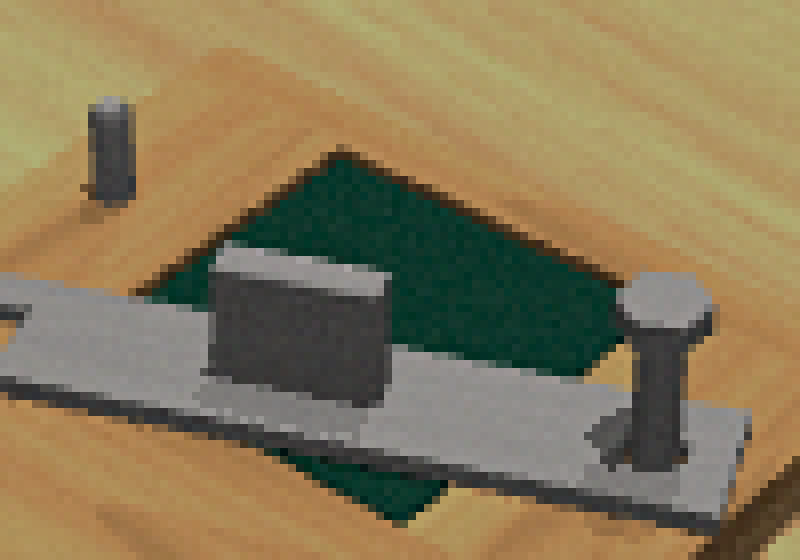

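```bash
python3 - <<'E'
import pickle
from h import *
D0=pickle.load(open("d0.pkl","rb"));d=D0["scene"];t=D0["top"]
print("short scene",ray(d,(263.9,202.6),.052),"top",ray(t,(312.6,222.0),.052))
print("tall scene",ray(d,(333.2,226.4),.074))
print("tab0 scene",ray(d,(250+300/8-.0,190+270/8),.064))
# now slot
s=capture("scene");im=s["image"]
cv2.imwrite("pics/s9.png",cv2.resize(im[185:225,240:290],None,fx=15,fy=15,interpolation=cv2.INTER_NEAREST))
print("tall now",ray(s,(333.2,226.4),.074))
E
```

```text
short scene [ 0.51895023 -0.06932764  0.052     ] top [ 0.51500004 -0.0726958   0.052     ]
tall scene [0.49695328 0.10692919 0.074     ]
tab0 scene [0.54388166 0.03159083 0.064     ]
tall now [0.49695328 0.10692919 0.074     ]
```

View pics/s9.png

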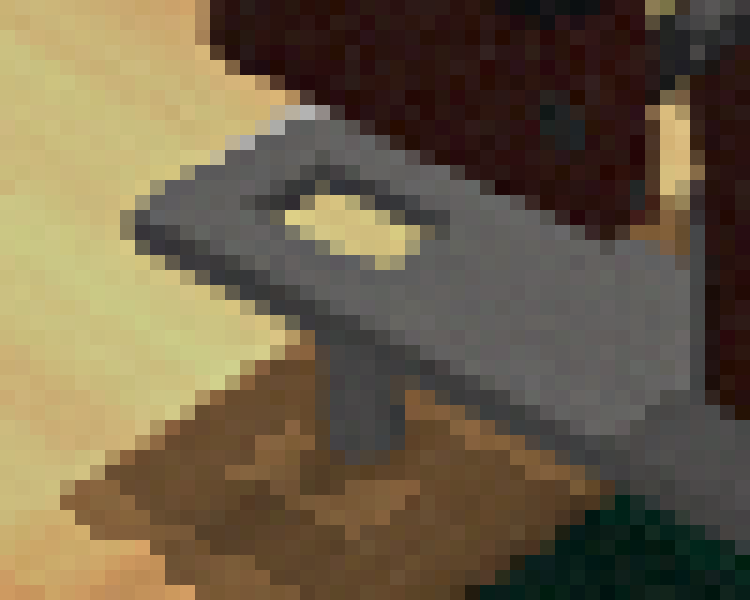

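The slot appears centred over the short bolt within about 1–3 mm, and the taper captures 4.5 mm. I'll lower with a force guard.

```bash
python3 - <<'E'
from h import *
p=current_position();f0=current_force()
v=SHORT-TALL;a=np.arctan2(v[1],v[0]);xy=TALL+ (np.array([.5408,.0283])-TALL)@np.array([[np.cos(np.radians(-23.12)),np.sin(np.radians(-23.12))],[-np.sin(np.radians(-23.12)),np.cos(np.radians(-23.12))]])
print(p,xy)
r=servo_line([*xy,.011],rate=.05,contact_N=7)
print(r,current_position(),current_force()-f0,current_torque(),current_clock(),current_finger_gap())
shot("s10","scene",(200,130,360,280),5)
E
```

```text
[0.50706734 0.01707103 0.04365297] [0.50659059 0.01705206]
False [0.50672335 0.01703307 0.0109794 ] [ 0.52860983 -0.11067018  0.60202282] [-0.02685852  0.08928181  0.00733829] 11.2167 0.011923092404703618
```

View pics/s10.png

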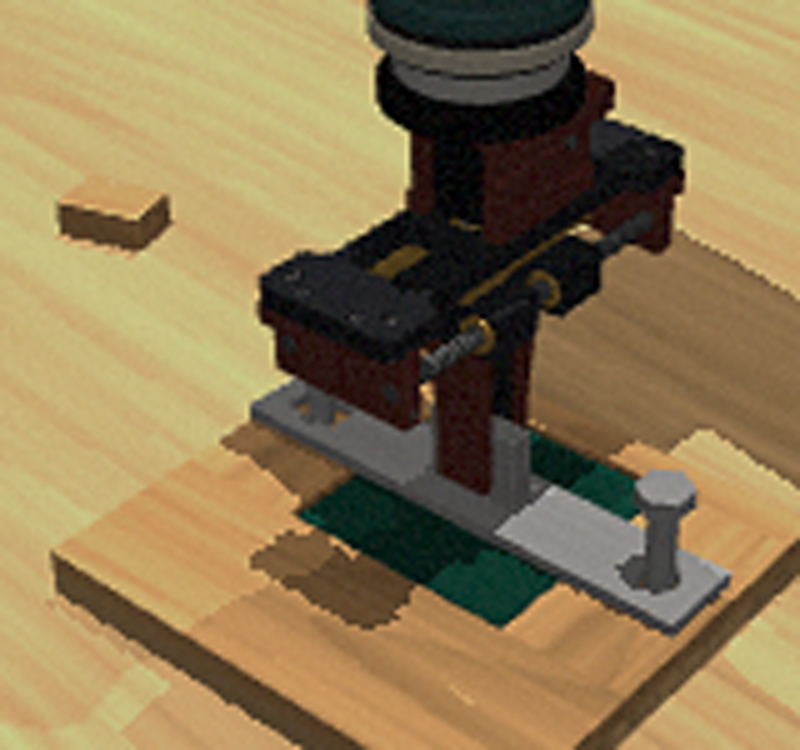

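The strap is down with the short bolt through its slot, at scene px ≈ (263,211). Next I'll seat it, release, retreat and look.

```bash
python3 - <<'E'
from h import *
p=current_position()
r=servo_line([.5066,.01705,.0092],rate=.03,contact_N=4)
print(r,current_position(),current_force())
move_gripper(.04)
sleep(.1)
servo_line([.5066,.01705,.09],rate=.25)
ang=np.arctan2(.3177,.448)
C=np.array([.448,.3177])
best=None
for a in np.radians(np.arange(0,180,15)):
    j=inverse_kinematics([*C,.10],down(a))
    if j is not None and (best is None or abs(j[5])<best[0]): best=(abs(j[5]),a)
print(best)
move_ptp([*C,.10],down(best[1]));move_gripper(.06)
print(current_clock(),current_position(),current_finger_gap())
shot("t11","top",(120,150,340,290),3.6);d=shot("s11","scene",(200,150,500,350),2.6)
import pickle;pickle.dump(d,open("d11.pkl","wb"))
E
```

```text
False [0.50731882 0.01699255 0.00968628] [ 0.43862851 -0.08922514  1.70068205]
(np.float64(0.032540204890500135), np.float64(0.5235987755982988))
14.4333 [0.44814023 0.31752217 0.10007554] 0.05988979896004298
```

View pics/t11.png

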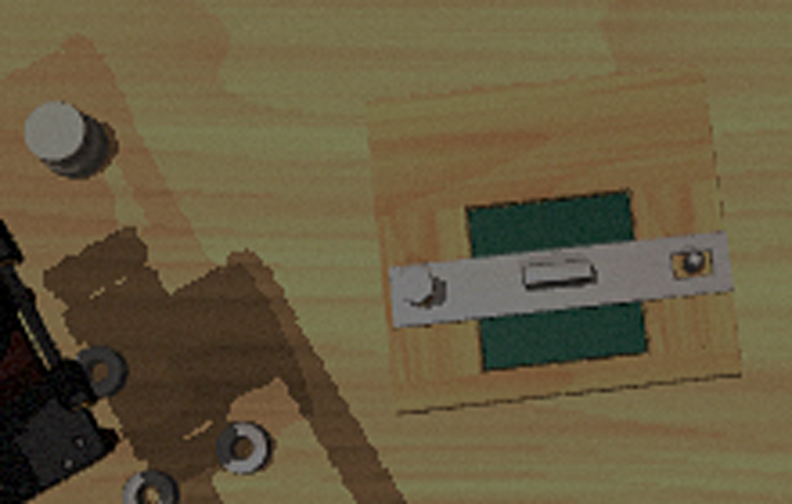

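View pics/s11.png

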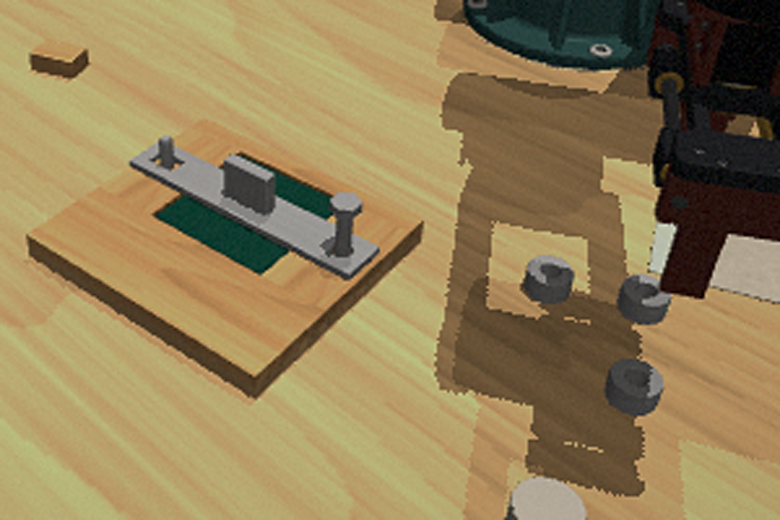

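The strap lies flat at top-crop px (560,275), with the bolt inside the slot at (692,262). In the scene view the target collar is at (634,387), with a finger in front of the others at (690,280). I'll descend on the collar with a guard.

```bash
python3 - <<'E'
from h import *
C=[.448,.3177]
r=servo_line([*C,.0],rate=.2,contact_N=5)
print(r,current_position(),current_force(),current_clock())
shot("s12","scene",(390,190,510,340),5);shot("t12","top",(110,220,200,300),7)
x=np.array([np.cos(np.pi/6),.5,0]);y=np.array([.5,-np.cos(np.pi/6),0])
d=capture("scene")
for s in (-.01,.01): print((proj(d,np.array([*C,.027])+.0435*x+s*y)-[390,190])*5)
E
```

```text
False [4.48314981e-01 3.17936662e-01 3.22407583e-04] [0.5826427  0.50165124 0.27791492] 15.1833
[313.72499245 610.45501628]
[247.47438465 596.62836174]
```

View pics/s12.png

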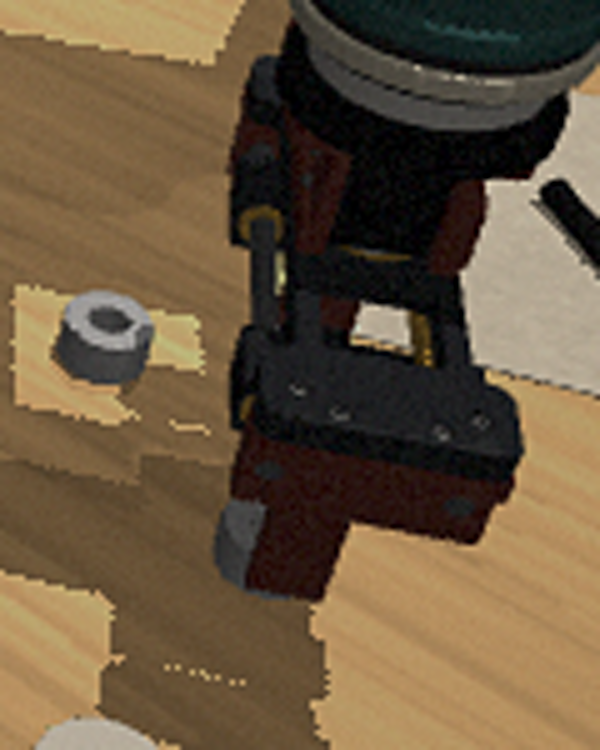

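View pics/t12.png

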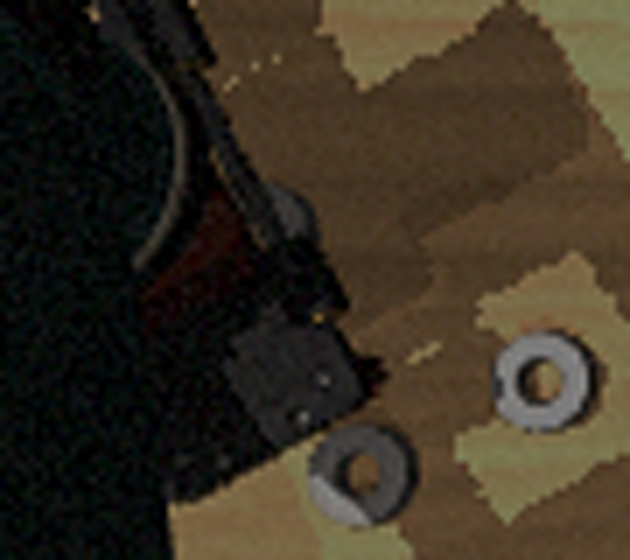

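```bash
python3 - <<'E'
from h import *
C=[.448,.3177]
r=servo_line([*C,-.021],rate=.08,contact_N=4)
print(r,current_position(),current_force(),current_clock())
move_gripper(0.0)
print(current_finger_gap(),current_position(),current_force(),current_clock())
shot("s13","scene",(390,190,510,340),5)
E
```

```text
False [ 0.44769429  0.31750529 -0.02120805] [ 0.32389456 -0.30505381 -0.13371687] 15.7417
0.03311447233058751 [ 0.44812619  0.3177783  -0.02078102] [-0.8272879  -1.53248934  2.84601922] 16.2917
```

View pics/s13.png

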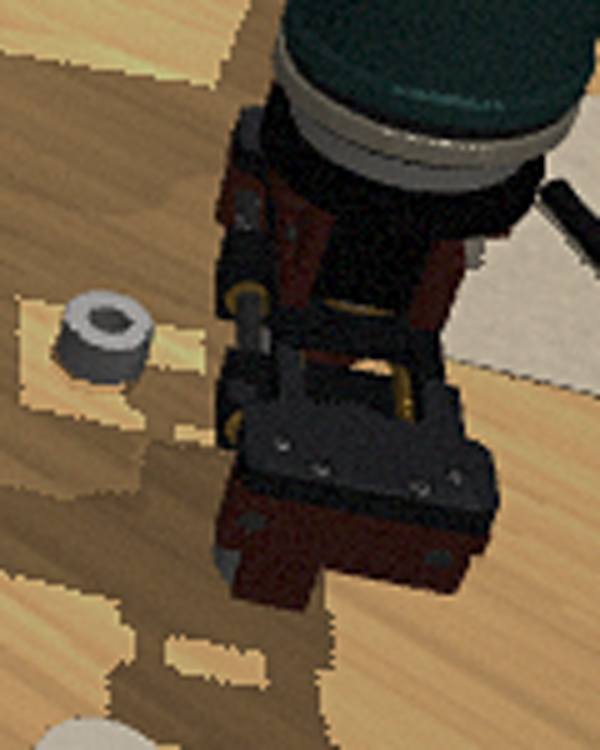

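The fingers closed at a 33.1 mm gap, matching the 34 mm collar. Next I'll lift and carry it over the short bolt, with the open side facing the scene camera.

```bash
python3 - <<'E'
from h import *
servo_line([.448,.3177,.06],rate=.2)
print(current_finger_gap())
q=down(np.radians(141));j=inverse_kinematics([*SHORT,.07],q);print(j)
q2=down(np.radians(141-360));
move_ptp([*SHORT,.07],q)
servo_line([*SHORT,.047],q,rate=.1); sleep(.15)
print(current_finger_gap(),current_position(),current_clock())
d=shot("s14","scene",(220,130,320,240),7);shot("t14","top",(250,150,370,260),6)
import pickle;pickle.dump(d,open("d14.pkl","wb"))
E
```

```text
0.03324760389255359
[-2.71946784e-01  4.00531875e-01  1.81616479e+00 -4.44089210e-16
  9.24895986e-01 -2.73286103e+00]
0.032867711866642654 [ 0.51698362 -0.07252256  0.04748286] 19.7333
```

View pics/s14.png

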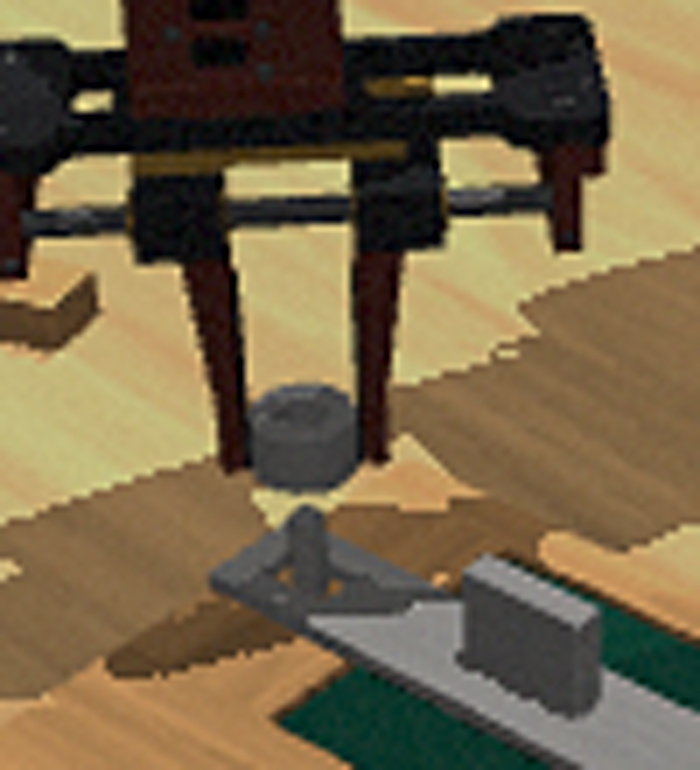

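View pics/t14.png

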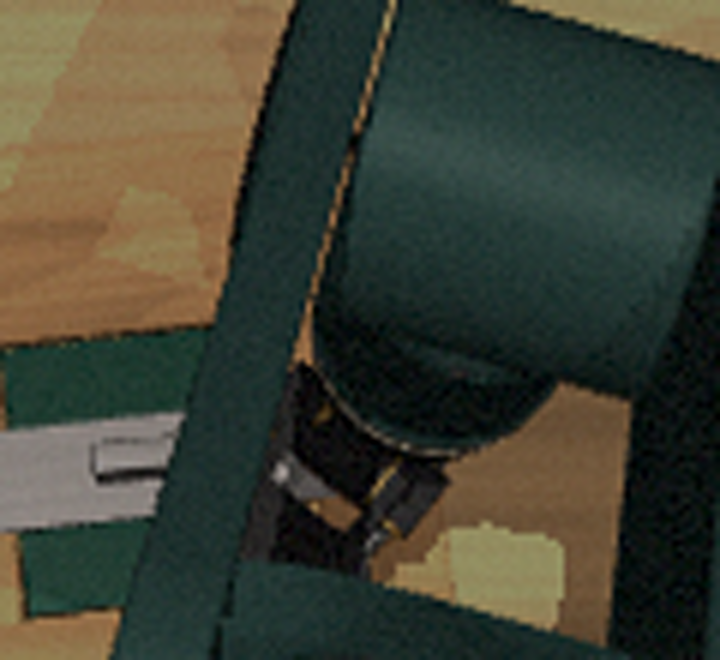

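```bash
python3 - <<'E'
import pickle
from h import *
d=pickle.load(open("d14.pkl","rb"));P=pc(d)
cv2.imwrite("pics/s15.png",cv2.resize(d["image"][180:215,250:280],None,fx=20,fy=20,interpolation=cv2.INTER_NEAREST))
r1=ray(d,(263.4,188.6),.088)
r2=ray(d,(263.7,202.6),.052)
print(r1,r2)
m=np.zeros(P.shape[:2],bool);m[183:202,254:273]=1
q=P[m&(abs(P[...,0]-.52)<.03)&(abs(P[...,1]+.07)<.03)&(P[...,2]>.06)]
print(len(q),q.min(0),q.max(0),np.median(q,0))
# circle fit to side pts
from scipy.optimize import least_squares
top=q[q[:,2]>np.percentile(q[:,2],90)-.002];print(top.mean(0),np.percentile(q[:,2],[1,99]))
s=q[q[:,2]<np.percentile(q[:,2],98)-.006]
f=least_squares(lambda c:np.hypot(s[:,0]-c[0],s[:,1]-c[1])-.017,[.517,-.072],loss='soft_l1',f_scale=.001);print("collar side fit",f.x,len(s))
d0=pickle.load(open("d11.pkl","rb"))
for dd in (d0,d):
    P0=pc(dd)
    q=P0[(np.hypot(P0[...,0]-.518,P0[...,1]+.072)<.013)&(P0[...,2]>.031)&(P0[...,2]<.046)]
    f=least_squares(lambda c:np.hypot(q[:,0]-c[0],q[:,1]-c[1])-.006,[.517,-.072],loss='soft_l1',f_scale=.001);print("bolt fit",f.x,len(q))
E
```

```text
[ 0.5186764 -0.0683374  0.088    ] [ 0.51925709 -0.06963051  0.052     ]
261 [ 0.50082337 -0.08847803  0.06681578] [ 0.54128765 -0.05029093  0.10625247] [ 0.52265123 -0.06438869  0.0839466 ]
[ 0.518778   -0.06776208  0.08939979] [0.06786448 0.10440785]
collar side fit [ 0.51767049 -0.0719289 ] 247
bolt fit [ 0.51804658 -0.07298076] 36
bolt fit [ 0.51799309 -0.07260162] 34
```

View pics/s15.png

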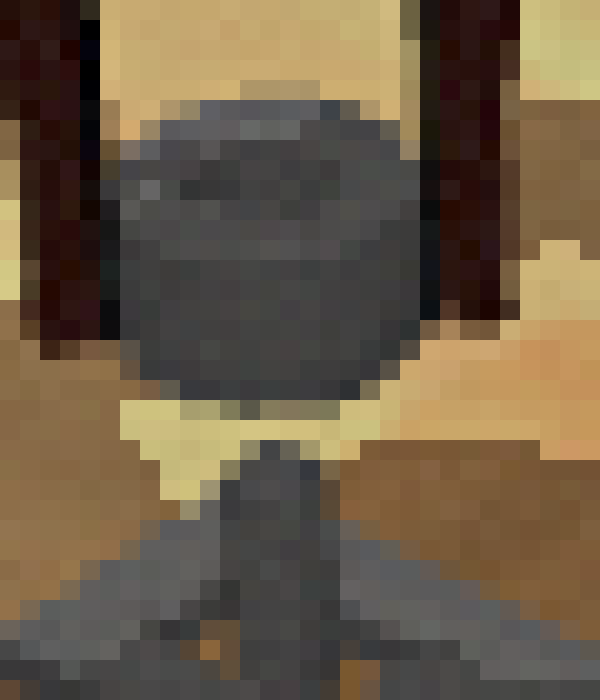

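Both images and depth fits put the collar within about 1 mm of the bolt axis. I'll lower it under guard.

```bash
python3 - <<'E'
from h import *
p=current_position()
r=servo_line([*SHORT,.0085],rate=.05,contact_N=6)
print(r,current_position(),current_force(),current_finger_gap(),current_clock())
if not r:
    r=servo_line([*SHORT,.0045],rate=.02,contact_N=4)
    print(r,current_position(),current_force(),current_finger_gap(),current_clock())
shot("s16","scene",(220,130,320,240),7)
E
```

```text
False [ 0.51633027 -0.07247812  0.00851387] [ 0.46420772  0.55400754 -0.56819969] 0.032983274389149525 20.75
True [ 0.51687989 -0.07258106  0.0070122 ] [-0.39988937 -0.29543772  4.47406573] 0.033158398966134525 20.9583
```

View pics/s16.png

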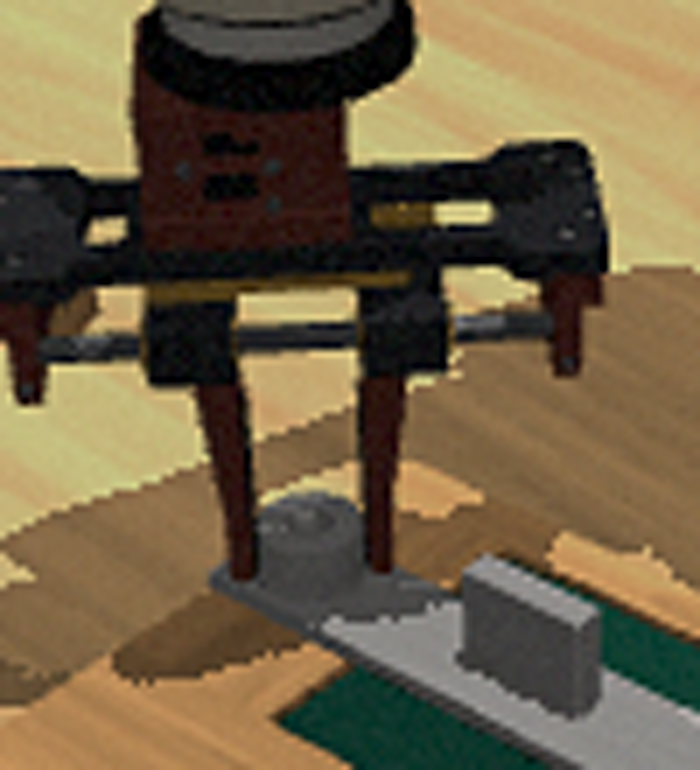

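Contact came at exactly the expected height (TCP z 0.0070, predicted 0.0072), and the collar is around the bolt. Time to release and retreat.

```bash
python3 - <<'E'
from h import *
p=current_position()
move_gripper(.055);sleep(.1)
servo_line([*SHORT,.12],rate=.2)
move_ptp([.42,.2,.2],down(np.radians(90)))
d=shot("s17","scene",(210,160,360,280),5);t=shot("t17","top",(120,150,440,290),2.5)
for c,dd in (("scene",d),("top",t)):
    P=pc(dd);q=P[(np.hypot(P[...,0]-.518,P[...,1]+.072)<.022)&(P[...,2]>.043)&(P[...,2]<.0515)]
    print(c,len(q),q.mean(0),(q.min(0)+q.max(0))/2,q.min(0),q.max(0))
print(current_clock(),current_force())
E
```

```text
scene 122 [ 0.51928861 -0.06980534  0.04654364] [ 0.51840791 -0.07170127  0.04720424] [ 0.50222735 -0.08848712  0.04315093] [ 0.53458848 -0.05491541  0.05125755]
top 131 [ 0.51452561 -0.07230429  0.04760548] [ 0.51474544 -0.07287454  0.0472345 ] [ 0.4992935  -0.08829483  0.04303003] [ 0.53019738 -0.05745425  0.05143896]
23.7917 [ 0.2565866  -0.52496863  0.52168546]
```

View pics/s17.png

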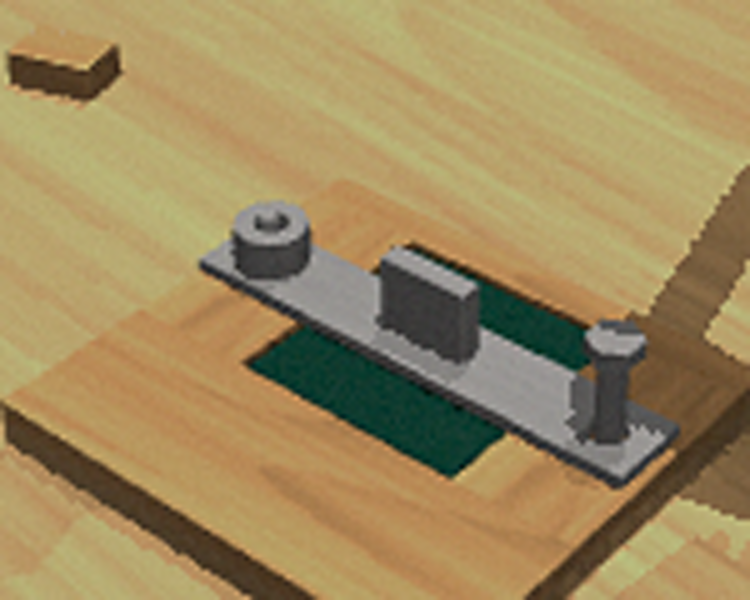

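View pics/t17.png

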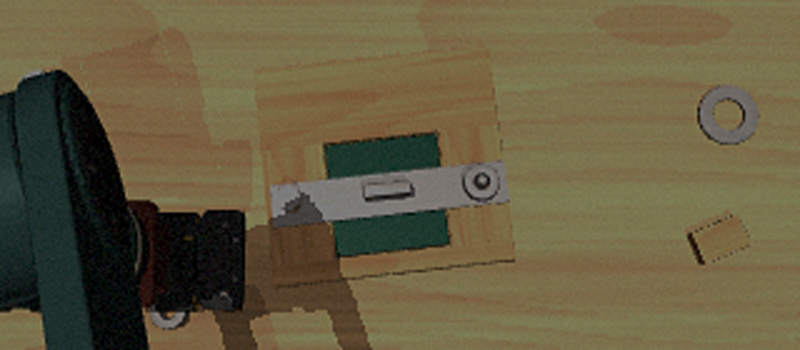

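The collar sits flat on the strap around the bolt, at scene crop (270,240) and top crop (481,182). The strap is flat, and the flat ring and offcut have not moved. Handing in.

```bash
python3 - <<'E'
from bench import *
close_job();print(current_clock())
E
```

```text
the job is handed in; nothing more can be done
the job is handed in; nothing more can be done
```

The jig is closed and the job was handed in about 24 s into the 61 s limit. I gripped the strap by its tab, lifted it 34 mm, swung it about 23° and dropped its slot over the short bolt. The farthest of the three look-alike collars, 0.55 m from the base, then went over that bolt and was released.

**Last checks:**
- **Strap:** it looks flat, with the short bolt through the slot and the tall bolt through the hole. I judged this from both pictures and took no final measurement.
- **Collar height and centring:** it met the strap at the predicted height (TCP z 0.0070 against 0.0072). Its top reads about 47.5 mm above the bench, where 48 mm is expected. It was within about 1 mm of the bolt axis just before lowering.
- **Bystanders:** the flat ring and offcut look unmoved. The jar is outside the final crops, but the arm never went near enough to touch it.

**What disagreed:**
- **Finger tips:** they are about 26 mm behind the stated tool point; I confirmed this by depth and a guarded descent, and allowed for it.
- **Swing:** the strap started about 0.40 rad from the bolt line, not the stated 0.6 to 1.5 rad.
- **Cameras:** the two differ by about 3–5 mm in x, so I averaged them and made the final alignments within one camera.

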